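# Turn the tea box round in its sleeve

## Robot

A 6-joint arm with a two-finger parallel gripper is mounted at the origin on a cart in front of the work surface, level with it; the furniture and walls round the work are solid. World frame = base frame: x ahead of the robot, y to its left, z up, the work surface at z = 0. Lengths are in m, angles in rad, forces in N, time in s.
With the tool pointing down it reaches from about 0.25 to 0.775 m from the base axis. Payload 8.9 kg.
Tool frame: the origin (TCP) lies midway between the tips of the shut fingers; the grasp point (between the pads) lies 19 mm behind it; z points along the fingers, y is the line along which they close (so a half turn about z gives the same grasp; the last joint's range is limited). The gripper opens to 85 mm and grips with 20 to 120 N. Pads are 22 mm wide; open, the fingers measure 114 mm over their backs; the gripper's body (76 mm by 85 mm) begins 54 mm behind the grasp point. The pads swing forward as they close: fully open they stand 13 mm farther back than shut.
Start: joints at [0.973, 0.291, -0.153, 1.127, 0, 1.431], TCP at [0.233, 0.471, 0.231] pointing down, gripper open.
Joint ranges: [-2.52, 2.52], [-0.91, 1.74], [-1.3, 1.37], [-1.96, 2.02], [-1.52, 1.47], [-3.14, 3.14]. Speed limits (rad/s): [2.22, 2.22, 2.79, 3.14, 3.14, 3.14].

## Interface

Orientations are given as a rotation vector (axis times angle).
In Python, from rig import readout, eyes, workorder gives the robot as it stands.
- The arm moves only by the shell command python3 -m handwheel 'ROWS' [FORCE]. ROWS is JSON, a list of rows, each a list of 7 numbers: the turn, a rotation vector about the tool's x, y, z in rad, then the shift along the tool's x, y, z in mm, then the closure, from 0 (fully open) to 1 (shut). In form: [[ax, ay, az, dx, dy, dz, claw], ...]. A call has exactly 8 rows; each row shifts and turns the commanded pose from where the row before left it, along the tool's axes as they then stand; what a row does not reach is not made up. A row lasts 1/8 s, in which the tool goes at most 62.5 mm and 10.7 degrees, less where a joint would pass 70% of its speed; a pose out of reach is approached as far as the arm can. A call is refused whole if a number of a shift passes 62.5 or a number of a turn 0.188, either way. A call with a gripper value outside its range is refused whole. The fingers move at their own pace and stop on an object; FORCE is the grip in N (left out, the last holds). Time passes only in rows, so rows that do not move let the fingers close, or fill a call up. It gives the time, the measured TCP pose, the force, the opening and the grip force at its end, in the units of the state.
- readout.get_obs(): the state, without advancing time (a new reading comes with each control period).
- eyes.camera(name): name is "scene" or "top"; returns a dict with "frame" (420x560x3 uint8, red, green, blue), "vertical_fov" (degrees; the focal length in pixels is half the picture's height over the tangent of half this angle, whatever the lens; pixels are square), "cx", "cy" (the principal point, pixels), "rvec" (rotation vector, rad) and "tvec" (3), from world to camera coordinates, as OpenCV has them. Camera axes: x right, y down, z forward; pixel columns grow to the right and rows downward; lengths in m; the calibration is good to about 2 mm. A picture is of the moment at which its call begins. There is no depth.
- workorder.sign_off(): hands the job in; it is judged then, once.
The state is a dict: "clock": time; "joint_positions": joint angles; "joint_vel": joint speeds; "joint_torque": joint torques, N m; "ee_pos": TCP position; "eef_rot": TCP orientation; "wrist_force": force on the tool from outside, world axes, zero at the start; "torque": the same for the moment, N m; "grip_width": finger opening in m; "grasp_force": force on a finger pad.
Only numpy, scipy, OpenCV 4.12 (cv2) and the standard library are available. Lean on these libraries where they do the work, as an engineer would, in place of code of your own. Each camera call takes 0.05 s, during which the arm holds its last target. There are 200 camera calls.

## Task

The inner box of the green tea dispenser was put into its sleeve back to front, so the sleeve's window shows only plain plastic. Slide the box up out of the green sleeve by its wooden grip, turn it half round and slide it fully home again, so that the tea sachets face the window; then let go. Leave the box of the yellow sugar dispenser, which is right already, where it is.

Things in the scene. Friction and masses are not known exactly. Their poses are not given: they have to be found in the camera images.
- tea_grip (a point): Centre of the square wooden grip (24 x 24 x 40 mm tall) on the lid of the white inner box (64 deep x 80 wide x 106 mm high, 0.3 kg or less) in the green sleeve; 126 mm above the box's underside, 130 mm above the table when home. Axes: z up, -x to the box's front, where green sachets show and one green stripe edges the lid. Starts back to front in the sleeve; slides freely.
- tea_window (a point): Middle of the front face of the green upright sleeve, 45 mm above the table; open-topped, fixed. z up, -x out of the front (roughly to the robot), which has a window. 82 deep x 98 wide x 90 mm high, walls 4 mm (5 mm play round the box); mouth flares to 96 x 112 mm at 100 mm height. Box home: grip at x +41, y 0, z +85 mm here.
- sugar_grip (a point): Centre of the square wooden grip (24 x 24 x 40 mm tall) on the lid of the white inner box (64 deep x 80 wide x 106 mm high, 0.3 kg or less) in the yellow sleeve; 126 mm above the box's underside, 130 mm above the table when home. Axes: z up, -x to the box's front, where orange sachets show and one orange stripe edges the lid. Already the right way round.
- sugar_window (a point): Middle of the front face of the yellow upright sleeve, 45 mm above the table; open-topped, fixed. z up, -x out of the front (roughly to the robot), which has a window. 82 deep x 98 wide x 90 mm high, walls 4 mm (5 mm play round the box); mouth flares to 96 x 112 mm at 100 mm height. Box home: grip at x +41, y 0, z +85 mm here.
Things that resemble listed ones, but are neither listed nor needed, are in the scene too. What is shaped like the part that bears tea_window but red is not meant.

How it is judged:
On the way:
1. the tea box is slid up out of the green sleeve (75 mm or more above home) (z of tea_grip in the frame of tea_window above 0.16 m), for 0.1 s.
At the end, for the whole second after the job is handed in: The tea box is home in the green sleeve (within 12 mm sideways and 10 mm in height, upright within 10 degrees) with its sachet opening toward the window (within 11 degrees), and let go (x of tea_grip in the frame of tea_window between 0.029 and 0.053 m and y of tea_grip in the frame of tea_window between -0.012 and 0.012 m and z of tea_grip in the frame of tea_window between 0.075 and 0.095 m and x of tea_window in the frame of tea_grip below -0.02 m and angle between the x axis of tea_grip and the x axis of tea_window, either way round below 0.2 rad and angle between tea_grip's own z axis and vertical below 0.17 rad); the robot touches nothing.
It fails at once if the sugar box is moved by more than 20 mm (distance of sugar_grip from where it was at the start of the episode above 0.02 m).
It also fails if it takes over 42 s, if anything falls off the work surface, if the arm or the gripper's body presses on something with over 40 N, if the wrist force passes 120 N, or if a joint passes its speed limit or range.

## Working session

There is one attempt and no reset: what is moved stays moved. The work goes in short steps, Python scripts to look and compute and a shell command to move; the robot and the scene stay as the last step left them, time stands still between calls to the robot, and variables do not carry over. Pictures are saved under pics/ and viewed, at most 10 in all, crops included, and the job is handed in when it is done.

```bash
ls; mkdir -p pics; python3 - <<'E'
from rig import readout, eyes
import cv2,pickle
print(readout.get_obs())
d={}
for n in("scene","top"):
    c=eyes.camera(n);d[n]=c
    print(n,{k:v for k,v in c.items() if k!="frame"})
    cv2.imwrite(f"pics/{n}0.png",c["frame"][:,:,::-1])
pickle.dump(d,open("c0.pkl","wb"))
E
```

```text
pics
{'clock': 0.0, 'joint_positions': array([ 9.72716458e-01,  2.91263835e-01, -1.54108991e-01,  1.12672238e+00,
        8.80565454e-06,  1.43151499e+00]), 'joint_vel': array([ 0.00194728, -0.00068892, -0.00095927,  0.00032783, -0.00099217,
       -0.00072332]), 'joint_torque': array([-3.36822675e-03, -5.37144542e+01,  3.31368542e+01,  1.61014945e-02,
       -4.73126674e-04, -6.36883374e-05]), 'ee_pos': array([0.23224364, 0.47034917, 0.23074733]), 'eef_rot': array([-7.14266389e-01, -3.05882850e+00,  1.89790929e-03]), 'wrist_force': array([-0.5314791 ,  0.00207977, -0.30806106]), 'torque': array([ 0.01619888,  0.02929989, -0.05033625]), 'grasp_force': 0.0, 'grip_width': 0.08523045365557289}
scene {'vertical_fov': 53.37510967807622, 'cx': 276.72433187740745, 'cy': 205.93368189312991, 'rvec': array([ 2.25385752, -0.86894425,  0.35758024]), 'tvec': array([-0.46013067,  0.23977589,  0.75200991])}
top {'vertical_fov': 56.37714476093164, 'cx': 281.77822854778145, 'cy': 205.690674953602, 'rvec': array([ 2.12916051, -2.12539446,  0.12726947]), 'tvec': array([-0.08975053,  0.51789932,  0.9905402 ])}
```

View pics/scene0.png

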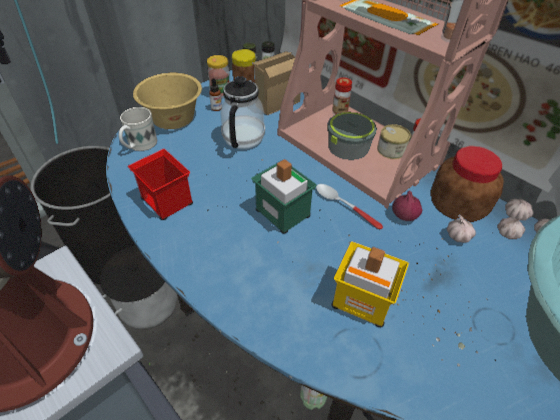

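View pics/top0.png

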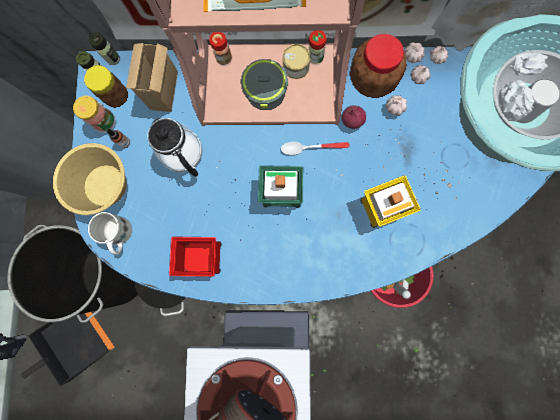

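The green sleeve (top 281,186; scene 284,195) holds a white box with a wooden grip, and its green stripe is on the far side (row ~173), so it is back to front. The yellow sleeve (391,201) is sugar, and the red empty one (194,257) is the decoy. The green one fits tea_window. Next I measure it and confirm with an enlarged crop.

```bash
cat > h.py <<'E'
import numpy as np,cv2
def cal(c):
    h=c["frame"].shape[0];f=h/2/np.tan(np.radians(c["vertical_fov"])/2)
    K=np.array([[f,0,c["cx"]],[0,f,c["cy"]],[0,0,1]]);R=cv2.Rodrigues(c["rvec"])[0]
    return K,R,np.array(c["tvec"])
def proj(c,p):
    K,R,t=cal(c);q=K@(R@np.array(p)+t);return q[:2]/q[2]
def onplane(c,uv,z):
    K,R,t=cal(c);o=-R.T@t;d=R.T@np.linalg.solve(K,[uv[0],uv[1],1]);return o+d*(z-o[2])/d[2]
def tri(c1,u1,c2,u2):
    P=[]
    for c in(c1,c2):
        K,R,t=cal(c);P.append(K@np.c_[R,t])
    X=cv2.triangulatePoints(P[0],P[1],np.float64(u1),np.float64(u2)).ravel();return X[:3]/X[3]
def mask(c,lo,hi,box):
    m=cv2.inRange(cv2.cvtColor(c["frame"],cv2.COLOR_RGB2HSV),np.array(lo),np.array(hi))
    x0,y0,x1,y1=box;o=np.zeros_like(m);o[y0:y1,x0:x1]=m[y0:y1,x0:x1];return o
E
python3 - <<'E'
import pickle;from h import *
d=pickle.load(open("c0.pkl","rb"));T,S=d["top"],d["scene"]
print("tcp px",proj(T,[.232,.47,.23]),proj(S,[.232,.47,.23]))
for nm,c,gb,wb in(("top",T,(245,150,320,220),(268,174,292,196)),("scene",S,(245,150,325,240),(270,155,300,185))):
    g=mask(c,(60,80,20),(95,255,200),gb);w=mask(c,(5,90,60),(20,255,255),wb)
    p=np.argwhere(g)[:,::-1].astype(np.float32);r=cv2.minAreaRect(p)
    pw=np.argwhere(w)[:,::-1].astype(np.float32)
    print(nm,len(p),r,"wood",len(pw),pw.mean(0),pw.min(0),pw.max(0),cv2.minAreaRect(pw))
    if nm=="top":
        cs=np.array([onplane(c,b,.1) for b in cv2.boxPoints(r)]);print(cs.round(4),cs.mean(0).round(4))
    x0,y0,x1,y1=gb
    k=c["frame"][y0-10:y1+10,x0-10:x1+10,::-1];k=cv2.resize(k,(400,400*k.shape[0]//k.shape[1]),interpolation=cv2.INTER_CUBIC)
    k=cv2.resize(k,(400,420));cv2.imwrite(f"pics/k_{nm}.png",k)
a=np.hstack([cv2.imread("pics/k_top.png"),cv2.imread("pics/k_scene.png")]);cv2.imwrite("pics/k1.png",a)
E
```

```text
tcp px [  9.25906202 328.03797116] [ 5.50246052 77.7266986 ]
top 869 ((280.0, 186.0), (40.0, 44.0), 90.0) wood 113 [279.74338 181.23009] [275. 175.] [284. 187.] ((279.5, 181.0), (12.0, 9.0), 90.0)
[[ 0.6093 -0.0308  0.1   ]
 [ 0.6089 -0.141   0.1   ]
 [ 0.5078 -0.1407  0.1   ]
 [ 0.5078 -0.0321  0.1   ]] [ 0.5584 -0.0861  0.1   ]
scene 1651 ((282.2529296875, 193.28823852539062), (68.65849304199219, 58.245826721191406), 40.601295471191406) wood 239 [283.636   170.04184] [277. 160.] [290. 180.] ((283.5, 170.0), (20.0, 13.0), 90.0)
```

View pics/k1.png

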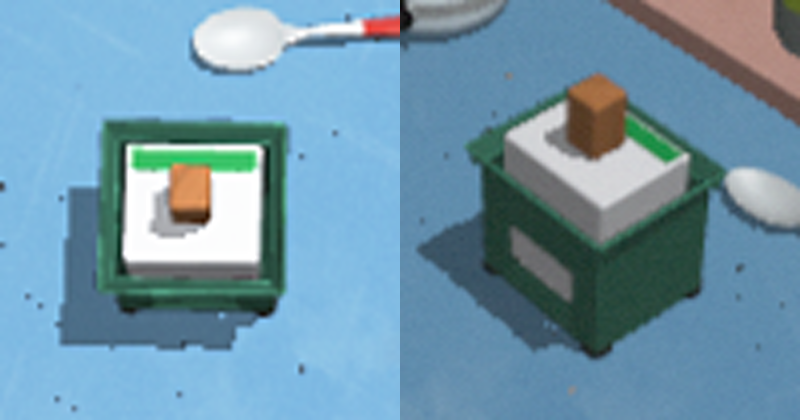

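The crop shows the box lid with the grip and the stripe on the far side, and a blank window on the near face. The rim is about 44 px wide (110 mm) and the lid is nearly square to it. So this is the tea dispenser, back to front, centred near (0.561, -0.086). Next: fit the edges and start moving.

```bash
python3 -m handwheel '[[0,0,0.185,0,0,0,0],[0,0,0.185,0,0,0,0],[0,0,0.185,0,0,0,0],[0,0,0.185,0,0,0,0],[0,0,0.185,0,0,0,0],[0,0,0.185,0,0,0,0],[0,0,0,-35,20,0,0],[0,0,0,-40,23,0,0]]' 60
python3 -m handwheel '[[0,0,0,-60,36,0,0],[0,0,0,-60,36,0,0],[0,0,0,-60,36,0,0],[0,0,0,-60,36,0,0],[0,0,0,-60,36,0,0],[0,0,0,-60,36,0,0],[0,0,0,-60,36,0,0],[0,0,0,-50,27,0,0]]'
python3 - <<'E'
import pickle;from h import *
d=pickle.load(open("c0.pkl","rb"));T,S=d["top"],d["scene"]
# wood top face: brighter part
for nm,c,b in(("top",T,(270,172,292,196)),("scene",S,(270,155,300,185))):
    w=mask(c,(5,90,170),(20,255,255),b);p=np.argwhere(w)[:,::-1];print(nm,len(p),p.mean(0),p.min(0),p.max(0),onplane(c,p.mean(0),.15) if len(p) else 0)
# lid white contour in top
w=mask(T,(0,0,150),(180,60,255),(255,160,310,210));w|=mask(T,(55,120,120),(80,255,255),(255,160,310,210))
p=np.argwhere(w)[:,::-1]
# edges on left & right: per row min/max
rows=range(176,200);L=[onplane(T,(p[p[:,1]==v][:,0].min()-.5,v),.11)[:2] for v in rows];R=[onplane(T,(p[p[:,1]==v][:,0].max()+.5,v),.11)[:2] for v in rows]
for e in(L,R):
    e=np.array(e);k=np.polyfit(e[:,0],e[:,1],1);print("lid edge slope",k[0],"y at .56",np.polyval(k,.56))
g=mask(T,(60,80,20),(95,255,140),(245,150,320,220));p=np.argwhere(g)[:,::-1]
for f,o in((np.min,-.5),(np.max,.5)):
    e=np.array([onplane(T,(f(p[p[:,1]==v][:,0])+o,v),.1)[:2] for v in range(168,202)]);k=np.polyfit(e[:,0],e[:,1],1);print("rim slope",k[0],np.polyval(k,.56))
e=np.array([onplane(T,(u,p[p[:,0]==u][:,1].min()-.5),.1)[:2] for u in range(262,301)]);k=np.polyfit(e[:,1],e[:,0],1);print("far rim slope",-k[0],np.polyval(k,-.086))
E
```

```text
clock: 1.1
ee_pos: [0.2757, 0.3951, 0.2309]
eef_rot: [2.217, 2.225, -0.001]
wrist_force: [0.6, 0.5, -0.4]
grip_width: 0.0856
grasp_force: 0.0
clock: 2.1
ee_pos: [0.5293, -0.031, 0.231]
eef_rot: [-2.22, -2.223, 0.0]
wrist_force: [1.0, 0.3, 0.9]
grip_width: 0.0854
grasp_force: 0.0
top 85 [279.72941176 179.81176471] [275 175] [284 184] [ 0.56268249 -0.08742894  0.15      ]
scene 2 [287.5 164. ] [287 164] [288 164] [ 0.56492756 -0.09438032  0.15      ]Traceback (most recent call last):
  File "<stdin>", line 10, in <module>
    return umr_minimum(a, axis, None, out, keepdims, initial, where)
ValueError: zero-size array to reduction operation minimum which has no identity
```

```bash
python3 - <<'E'
import pickle;from h import *
from rig import readout
o=readout.get_obs();print(o["ee_pos"],o["eef_rot"],o["joint_positions"])
d=pickle.load(open("c0.pkl","rb"));T=d["top"]
def sl(p,f,o,z,r):
    e=np.array([onplane(T,(f(p[p[:,1]==v][:,0])+o,v),z)[:2] for v in r if (p[:,1]==v).any()])
    k=np.polyfit(e[:,0],e[:,1],1);print(len(e),"slope dy/dx",k[0].round(3),"y",np.polyval(k,.56).round(4))
w=mask(T,(0,0,150),(180,80,255),(258,168,305,203));p=np.argwhere(w)[:,::-1];print(p.min(0),p.max(0))
for f,q in((np.min,-.5),(np.max,.5)): sl(p,f,q,.11,range(178,195))
g=mask(T,(60,80,20),(95,255,140),(245,150,320,220));p=np.argwhere(g)[:,::-1]
for f,q in((np.min,-.5),(np.max,.5)): sl(p,f,q,.1,range(168,202))
e=np.array([onplane(T,(u,p[p[:,0]==u][:,1].min()-.5),.1)[:2] for u in range(262,301)]);k=np.polyfit(e[:,1],e[:,0],1);print("far rim -dx/dy",-k[0],np.polyval(k,-.086))
E
```

```text
[ 0.52930937 -0.03097534  0.23103798] [-2.21971202e+00 -2.22282688e+00  2.77260491e-05] [-1.96455901e-01  3.00917914e-01 -1.39835978e-01  1.13025397e+00
  1.19877446e-04  1.37293813e+00]
[264 171] [297 196]
17 slope dy/dx -0.068 y -0.0478
17 slope dy/dx -0.001 y -0.1272
34 slope dy/dx -0.043 y -0.0322
34 slope dy/dx 0.003 y -0.1415
far rim -dx/dy -0.036120326030056125 0.6097436181378664
```

```bash
python3 -m handwheel '[[0,0,0.025,-28,16,0,0],[0,0,0,-28,17,0,0],[0,0,0,0,0,0,0],[0,0,0,0,0,30,0],[0,0,0,0,0,30,0],[0,0,0,0,0,30,0],[0,0,0,0,0,23,0],[0,0,0,0,0,0,0]]'
python3 -m handwheel '[[0,0,0,0,0,0,0.3],[0,0,0,0,0,0,0.5],[0,0,0,0,0,0,0.7],[0,0,0,0,0,0,1],[0,0,0,0,0,0,1],[0,0,0,0,0,0,1],[0,0,0,0,0,0,1],[0,0,0,0,0,0,1]]' 60
```

```text
clock: 3.1
ee_pos: [0.5592, -0.084, 0.1169]
eef_rot: [-2.244, -2.194, 0.003]
wrist_force: [0.8, 0.8, 0.4]
grip_width: 0.0853
grasp_force: 0.0
clock: 4.1
ee_pos: [0.5617, -0.0853, 0.119]
eef_rot: [2.246, 2.195, 0.001]
wrist_force: [1.5, 0.3, 6.4]
grip_width: 0.0234
grasp_force: 59.9
```

```bash
python3 -m handwheel '[[0,0,0,0,0,-10,1],[0,0,0,0,0,-20,1],[0,0,0,0,0,-20,1],[0,0,0,0,0,-20,1],[0,0,0,0,0,-20,1],[0,0,0,0,0,-20,1],[0,0,0,0,0,-15,1],[0,0,0,0,0,0,1]]'
python3 - <<'E'
from rig import eyes
import cv2,pickle,numpy as np
d={n:eyes.camera(n) for n in("scene","top")};pickle.dump(d,open("c1.pkl","wb"))
a=[cv2.resize(d["scene"]["frame"][60:260,200:380,::-1],(400,444)),cv2.resize(d["top"]["frame"][110:260,210:345,::-1],(400,444))]
cv2.imwrite("pics/k2.png",np.hstack(a))
E
```

```text
clock: 5.1
ee_pos: [0.5614, -0.0853, 0.2442]
eef_rot: [2.246, 2.195, 0.001]
wrist_force: [-0.2, 0.6, -1.5]
grip_width: 0.0228
grasp_force: 59.0
```

View pics/k2.png

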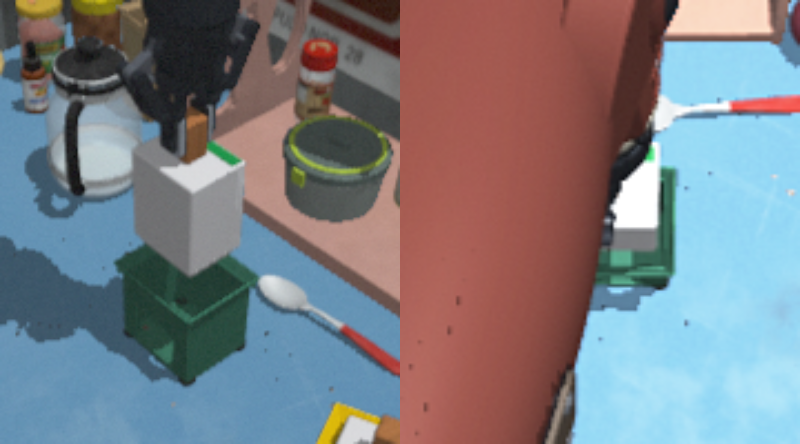

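The box hangs clear above the sleeve, with the stripe still on the far side (left panel, 222,153). I turn it half round now.

```bash
python3 -m handwheel '[[0,0,-0.1,0,0,0,1],[0,0,-0.18,0,0,0,1],[0,0,-0.18,0,0,0,1],[0,0,-0.18,0,0,0,1],[0,0,-0.18,0,0,0,1],[0,0,-0.18,0,0,0,1],[0,0,-0.18,0,0,0,1],[0,0,-0.18,0,0,0,1]]'
python3 -m handwheel '[[0,0,-0.18,0,0,0,1],[0,0,-0.18,0,0,0,1],[0,0,-0.18,0,0,0,1],[0,0,-0.18,0,0,0,1],[0,0,-0.18,0,0,0,1],[0,0,-0.18,0,0,0,1],[0,0,-0.18,0,0,0,1],[0,0,-0.18,0,0,0,1]]'
python3 -m handwheel '[[0,0,-0.18,0,0,0,1],[0,0,-0.16,0,0,0,1],[0,0,0,0,0,0,1],[0,0,0,0,0,0,1],[0,0,0,0,0,0,1],[0,0,0,0,0,0,1],[0,0,0,0,0,0,1],[0,0,0,0,0,0,1]]'
python3 - <<'E'
from rig import eyes,readout
import cv2,pickle,numpy as np
from scipy.spatial.transform import Rotation as R
o=readout.get_obs();print(o["ee_pos"],R.from_rotvec(o["eef_rot"]).as_matrix().round(3))
d={n:eyes.camera(n) for n in("scene","top")};pickle.dump(d,open("c2.pkl","wb"))
a=[cv2.resize(d["scene"]["frame"][60:260,200:380,::-1],(400,444)),cv2.resize(d["top"]["frame"][110:260,210:345,::-1],(400,444))]
cv2.imwrite("pics/k3.png",np.hstack(a))
E
```

```text
clock: 6.2
ee_pos: [0.5604, -0.0851, 0.2422]
eef_rot: [-0.357, -3.119, -0.0]
wrist_force: [-0.1, 1.2, -1.6]
grip_width: 0.0233
grasp_force: 59.0
clock: 7.2
ee_pos: [0.5604, -0.085, 0.2422]
eef_rot: [1.789, -2.581, -0.002]
wrist_force: [-0.8, -0.0, -1.8]
grip_width: 0.023
grasp_force: 59.0
clock: 8.2
ee_pos: [0.561, -0.0852, 0.2433]
eef_rot: [2.194, -2.249, 0.0]
wrist_force: [0.3, 0.2, -1.4]
grip_width: 0.0236
grasp_force: 59.0
[ 0.56100449 -0.08521897  0.2433154 ] [[-0.025 -1.     0.   ]
 [-1.     0.025 -0.   ]
 [ 0.    -0.    -1.   ]]
```

View pics/k3.png

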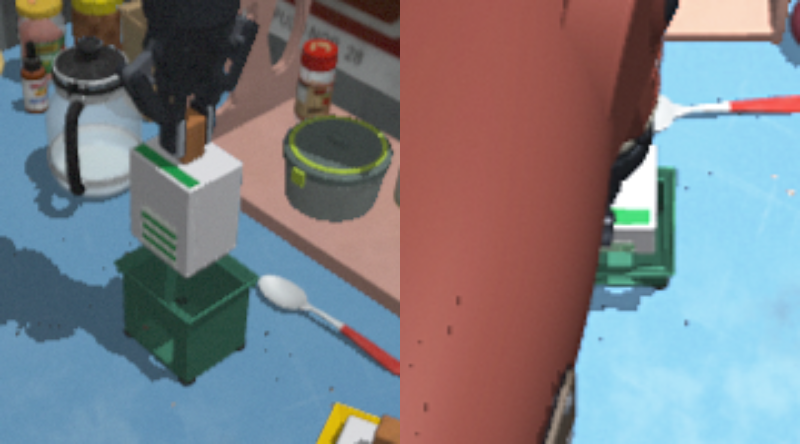

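The box is turned, with the stripe and sachets toward the robot. It moved about 3 mm toward +y (from a 2 mm off-centre grip), so I correct +3 mm along tool x and lower it.

```bash
python3 -m handwheel '[[0,0,0,3,0,0,1],[0,0,0,0,0,10,1],[0,0,0,0,0,10,1],[0,0,0,0,0,10,1],[0,0,0,0,0,10,1],[0,0,0,0,0,10,1],[0,0,0,0,0,0,1],[0,0,0,0,0,0,1]]'
```

```text
clock: 9.3
ee_pos: [0.5611, -0.0883, 0.1935]
eef_rot: [-2.194, 2.248, -0.001]
wrist_force: [0.2, -0.5, -1.6]
grip_width: 0.0231
grasp_force: 58.8
```

Entered without contact (underside ≈ 79 mm, below the 100 mm rim). I keep lowering.

```bash
python3 -m handwheel '[[0,0,0,0,0,8,1],[0,0,0,0,0,8,1],[0,0,0,0,0,8,1],[0,0,0,0,0,8,1],[0,0,0,0,0,8,1],[0,0,0,0,0,8,1],[0,0,0,0,0,8,1],[0,0,0,0,0,0,1]]'
```

```text
clock: 10.3
ee_pos: [0.5605, -0.0881, 0.1366]
eef_rot: [2.194, -2.248, -0.002]
wrist_force: [0.5, 0.1, -0.9]
grip_width: 0.0232
grasp_force: 59.0
```

```bash
python3 -m handwheel '[[0,0,0,0,0,4,1],[0,0,0,0,0,4,1],[0,0,0,0,0,4,1],[0,0,0,0,0,3,1],[0,0,0,0,0,1,1],[0,0,0,0,0,0,1],[0,0,0,0,0,0,1],[0,0,0,0,0,0,1]]'
```

```text
clock: 11.3
ee_pos: [0.561, -0.0882, 0.1214]
eef_rot: [-2.194, 2.249, -0.0]
wrist_force: [0.4, 0.6, -2.2]
grip_width: 0.0231
grasp_force: 59.0
```

```bash
python3 -m handwheel '[[0,0,0,0,0,2,1],[0,0,0,0,0,0,1],[0,0,0,0,0,0,0.6],[0,0,0,0,0,0,0.3],[0,0,0,0,0,0,0],[0,0,0,0,0,0,0],[0,0,0,0,0,0,0],[0,0,0,0,0,0,0]]'
python3 -m handwheel '[[0,0,0,0,0,-15,0],[0,0,0,0,0,-25,0],[0,0,0,0,0,-30,0],[0,0,0,0,0,-30,0],[0,0,0,-60,0,0,0],[0,0,0,-60,0,0,0],[0,0,0,-60,0,0,0],[0,0,0,-60,0,0,0]]'
python3 - <<'E'
from rig import eyes,readout
import cv2,pickle;from h import *
o=readout.get_obs();print(o["ee_pos"])
d={n:eyes.camera(n) for n in("scene","top")};pickle.dump(d,open("c3.pkl","wb"))
T=d["top"];p=np.argwhere(mask(T,(5,90,170),(20,255,255),(270,170,292,196)))[:,::-1]
if len(p):print(len(p),p.mean(0),onplane(T,p.mean(0),.15))
a=[cv2.resize(d["scene"]["frame"][120:260,220:346,::-1],(400,444)),cv2.resize(d["top"]["frame"][120:250,220:337,::-1],(400,444))]
cv2.imwrite("pics/k4.png",np.hstack(a))
E
```

```text
clock: 12.3
ee_pos: [0.5609, -0.0882, 0.1193]
eef_rot: [-2.194, 2.249, 0.0]
wrist_force: [-0.1, 0.9, 0.5]
grip_width: 0.0855
grasp_force: 0.0
clock: 13.3
ee_pos: [0.5669, 0.1536, 0.2206]
eef_rot: [-2.193, 2.248, -0.001]
wrist_force: [1.5, -0.5, -0.2]
grip_width: 0.0851
grasp_force: 0.0
[0.56693338 0.15359276 0.22064293]
81 [280.11111111 181.02469136] [ 0.55975605 -0.08834456  0.15      ]
```

View pics/k4.png

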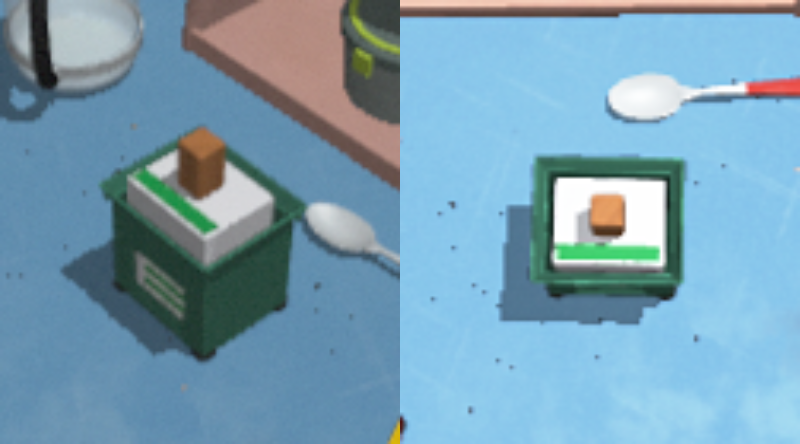

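The box is home: the stripe is at the front, the green sachets show in the window, and the grip is at (0.560, -0.088). The tool now stands near the kettle, so I back it off toward the robot before handing in.

```bash
python3 -m handwheel '[[0,0,0,0,20,0,0],[0,0,0,0,40,0,0],[0,0,0,0,40,0,0],[0,0,0,0,40,0,0],[0,0,0,0,0,0,0],[0,0,0,0,0,0,0],[0,0,0,0,0,0,0],[0,0,0,0,0,0,0]]'; python3 -c "
from rig import workorder;print(workorder.sign_off())"
```

```text
clock: 14.4
ee_pos: [0.4275, 0.155, 0.2192]
eef_rot: [2.193, -2.249, -0.0]
wrist_force: [0.4, 0.2, -0.3]
grip_width: 0.0854
grasp_force: 0.0
the job is handed in; nothing more can be done
None
```

I turned the tea box half round and slid it home in the green sleeve with its sachets facing the window, let go and left the sugar box untouched; the job was handed in at about 14 s, and the sign-off returned no verdict.

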